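# Vent the cap of a rock sample canister

## Task

The cap of the wide sample canister was only started on its thread: screw it down clockwise until it bottoms out, then back it off a quarter turn so that the damp sample can breathe. Keep the cap gripped between the fingers, still, at that quarter turn and finish while holding it, without letting go. Leave the slim canister, its cap and everything else on the bench as they are.

Things in the scene. Friction and masses are not known exactly. Their poses are not given: they have to be found in the camera images.
- wide: The wide canister, fixed to the bench: an upright black tube, 44 mm diameter, in the middle of a 100 x 100 x 30 mm dark steel foot block. Origin: centre of the block's underside, on the bench; z up, along tube and cap. A 46 mm shoulder under the cap has its top at z = 100 mm. An index bar (14 x 4 mm, 6 mm high) on the block lies on its +x side, 29 to 43 mm from the axis.
- wide_turn (a joint): Turn of the wide cap on its thread, rad: 0 = bottomed out on the shoulder (hard stop), growing as it is unscrewed, anticlockwise seen from above. Right-handed thread, 6 mm rise a turn. At the start it is 1.3 to 3.3 rad open; upper stop at 4.4 rad. It stays where it is left; about 0.08 N m of friction resists turning.
- wide_cap: The wide canister's screw cap: a knurled upright aluminium cylinder, 52 mm diameter, 30 mm high, on the tube's axis. Origin: its centre, 15 mm below the flat top, 115 mm above the bench when bottomed out. Turns and rises with the joint. A dark steel rib 24 x 5 mm, 3 mm proud of the top, runs from centre to rim along its +x; it points like the foot's index bar when bottomed out.
- slim: The slim canister, to be left alone: the same make, smaller, a tube 28 mm in diameter in an equal 100 x 100 x 30 mm foot block, fixed to the bench, cap already closed, its flat top 106 mm above the bench (the pointer rib stands 3 mm higher). Origin: centre of the block's underside. It may stand to the left or right of the wide one.
- slim_turn (a joint): Turn of the slim canister's cap (36 mm in diameter), rad: 0 = bottomed out, as it is at the start.
- notebook: Bystander: a closed notebook 150 x 110 x 16 mm lying on the bench; origin: centre of its underside.
- rock: Bystander: a grey rock specimen, about 72 mm wide and 43 mm high; origin: centre of its underside.
- bottle: Bystander: a clear plastic bottle, 64 mm in diameter and 170 mm high, standing upright; origin: centre of its underside.
- eyepiece: Bystander: a dark eyepiece, 34 mm in diameter and 50 mm high, standing upright between the canisters; origin: centre of its underside.
Things that resemble listed ones, but are neither listed nor needed, are in the scene too. What is shaped like the wide but turquoise is not meant.

How it is judged:
By the outcome, as a careful person would: the job done as asked, in the order asked, and still so for the second after the job is handed in, while the arm keeps its last pose, push and grip.
It also fails if it takes over 58 s, if anything falls off the work surface, if the arm or the gripper's body presses on something with over 40 N, if the wrist force passes 120 N, or if a joint passes its speed limit or range.

## Robot

A 6-joint arm with a two-finger parallel gripper is mounted at the origin on the work surface. World frame = base frame: x ahead of the robot, y to its left, z up, the work surface at z = 0. Lengths are in m, angles in degrees, forces in N, time in s.
With the tool pointing down it reaches from about 0.3 to 0.75 m from the base axis. Payload 8.5 kg.
Tool frame: the origin (TCP) lies between the finger pads; the fingertips stand 8 mm ahead of it and the grasp point (between the pads) lies 11 mm behind it; y points along the fingers, z is the direction in which the jaws open and shut, and the axes are right-handed (so a half turn about y gives the same grasp; the last joint's range is limited). The gripper opens to 85 mm and grips with 20 to 120 N. Pads are 22 mm wide; open, the fingers measure 114 mm over their backs; the gripper's body (76 mm by 85 mm) begins 54 mm behind the grasp point. The pads swing forward as they close: fully open they stand 13 mm farther back than shut.
Start: joints at [53.726, 21.807, 74.336, -0, 83.858, -12.336], TCP at [0.223, 0.503, 0.239] pointing down, gripper open.
Joint ranges: [-178.18, 178.18], [-50.72, 133.34], [12.68, 142.11], [-81.47, 261.47], [9.98, 163.14], [-165.26, 165.26]. Speed limits (degrees/s): [136.94, 136.94, 180, 180, 180, 180].

## Interface

Orientations are given as a 3x3 rotation matrix whose columns are the frame's x, y, z axes.
In Python, from rig import env, get_image gives the robot as it stands.
- The arm moves only by the tool move_arm, never from a script. Its argument "targets" is one flat list of numbers, 6 for each row, row after row: the shift along the tool's x, y, z in mm, then the turn, a rotation vector about the tool's x, y, z in rad. A call has exactly 5 rows; each row shifts and turns the commanded pose from where the row before left it, along the tool's axes as they then stand; what a row does not reach is not made up. A row lasts 1/8 s, in which the tool goes at most 62.5 mm and 10.7 degrees, less where a joint would pass 70% of its speed; a pose out of reach is approached as far as the arm can. A call is refused whole if a number of a shift passes 62.5 or a number of a turn 0.188, either way. A call with a gripper value outside its range is refused whole. "hand" is the opening, from -1 (shut) to 1 (fully open), so that 0 is half open, set as the call begins (left out, the last holds). The fingers move at their own pace and stop on an object; "squeeze" is the grip in N (left out, the last holds). Time passes only in rows, so rows that do not move let the fingers close, or fill a call up. It gives the time, the measured TCP pose, the force and the opening at its end, in the units of the state.
- env.observe(): the state, without advancing time (a new reading comes with each control period).
- get_image(name): name is "side" or "top"; returns a dict with "pixels" (384x512x3 uint8, red, green, blue), "z_map" (384x512 float32, m along the optical axis (not along the pixel's ray), 0 where there is no reading), "intrinsics" (3x3 intrinsics, pixels), "R" (3x3) and "t" (3): a world point X has camera coordinates R X + t. Camera axes: x right, y down, z forward; pixel columns grow to the right and rows downward; lengths in m; the calibration is good to about 2 mm. A picture is of the moment at which its call begins.
- env.close_job(): hands the job in, once; it reports no verdict.
The state is a dict: "time_s": time; "q": joint angles; "qvel": joint speeds; "joint_efforts": joint torques, N m; "position": TCP position; "tool_rot": TCP orientation; "ft_force": force on the tool from outside, world axes, zero at the start; "wrist_torque": the same for the moment, N m; "grip_width": finger opening in m.
Only numpy, scipy, OpenCV 4.12 (cv2) and the standard library are available. Lean on these libraries where they do the work, as an engineer would, in place of code of your own. Each camera call takes 0.05 s, during which the arm holds its last target.

## Working session

There is one attempt and no reset: what is moved stays moved. The work goes in short steps, Python scripts to look and compute and a tool call to move; the robot and the scene stay as the last step left them, time stands still between calls to the robot, and variables do not carry over. Pictures are saved under pics/ and viewed, and the job is handed in when it is done.

Besides the shell and the picture viewer there is one more tool, called after "Call:" by a JSON object that holds its "fn" and its "kwargs". move_arm: Moves the arm, as the interface text tells. Its arguments: {"type":"object","properties":{"targets":{"type":"array"},"hand":{"type":"number"},"squeeze":{"type":"number"}},"required":["targets"]}

```bash
mkdir -p pics; ls; python3 - <<'E'
from rig import env,get_image
import cv2,numpy as np
for n in("side","top"):
    d=get_image(n); cv2.imwrite(f"pics/{n}0.png",d["pixels"][:,:,::-1]); np.savez(f"{n}0.npz",**d)
    print(n,d["intrinsics"].tolist(),d["R"].round(3).tolist(),d["t"].round(3).tolist())
s=env.observe(); print({k:np.round(v,3).tolist() for k,v in s.items()})
E
```

```text
pics
side [[409.3855815813873, 0.0, 253.15346389303676], [0.0, 409.3855815813873, 191.7523652011476], [0.0, 0.0, 1.0]] [[0.939, -0.344, 0.003], [-0.198, -0.546, -0.814], [0.282, 0.764, -0.58]] [-0.504, 0.205, 0.923]
top [[355.63041927318693, 0.0, 258.6665521650924], [0.0, 355.63041927318693, 194.02091671417463], [0.0, 0.0, 1.0]] [[0.047, -0.999, 0.002], [-0.975, -0.046, -0.218], [0.218, 0.008, -0.976]] [-0.032, 0.547, 1.066]
{'time_s': 0.1, 'q': [53.726, 21.836, 74.38, -0.001, 83.86, -12.336], 'qvel': [-0.042, -0.014, -0.135, 0.089, -0.072, 0.106], 'joint_efforts': [0.003, -44.922, -23.166, -0.0, 0.004, -0.0], 'position': [0.223, 0.502, 0.239], 'tool_rot': [[0.914, -0.001, 0.406], [-0.406, -0.001, 0.914], [-0.0, -1.0, -0.001]], 'ft_force': [0.687, -0.087, -0.234], 'wrist_torque': [0.002, 0.024, -0.024], 'grip_width': 0.085}
```

View pics/side0.png

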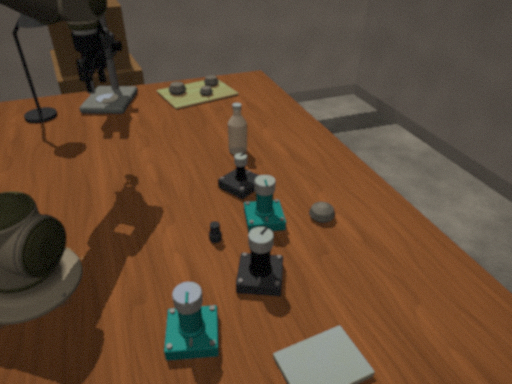

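View pics/top0.png

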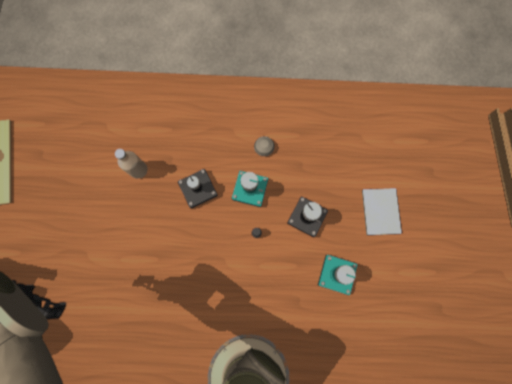

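```bash
cat > h.py <<'E'
import numpy as np,cv2
def load(n): return dict(np.load(n))
def ray(d,u,v,z):
    K,R,t=d["intrinsics"],d["R"],d["t"]
    c=-R.T@t; r=R.T@np.linalg.inv(K)@np.array([u,v,1.]); return c+r*(z-c[2])/r[2]
def proj(d,X):
    p=d["intrinsics"]@(d["R"]@np.array(X)+d["t"]); return p[:2]/p[2]
def pts(d):
    z=d["z_map"]; v,u=np.mgrid[:z.shape[0],:z.shape[1]]
    P=np.stack([u,v,np.ones_like(u)],-1)@np.linalg.inv(d["intrinsics"]).T*z[...,None]
    return (P-d["t"])@d["R"]
E
python3 - <<'E'
from h import *
T=load("top0.npz");S=load("side0.npz")
a=cv2.resize(T["pixels"][180:250,270:345],(600,560),interpolation=cv2.INTER_CUBIC)
cv2.imwrite("pics/c1.png",a[:,:,::-1])
a=cv2.resize(S["pixels"][220:300,225:300],(562,600),interpolation=cv2.INTER_CUBIC)
cv2.imwrite("pics/c2.png",a[:,:,::-1])
for n,(u,v) in dict(foot=(308,217),cap=(312,211),slim=(194,183),tq=(250,181),tq2=(346,274),eye=(257,232),bottle=(122,154)).items(): 
    print(n,pts(T)[v,u].round(3))
E
```

```text
foot [ 0.471 -0.155  0.13 ]
cap [ 0.489 -0.166  0.131]
slim [0.563 0.192 0.107]
tq [0.572 0.021 0.129]
tq2 [ 0.313 -0.265  0.131]
eye [ 0.429 -0.007  0.049]
bottle [0.625 0.398 0.169]
```

View pics/c1.png

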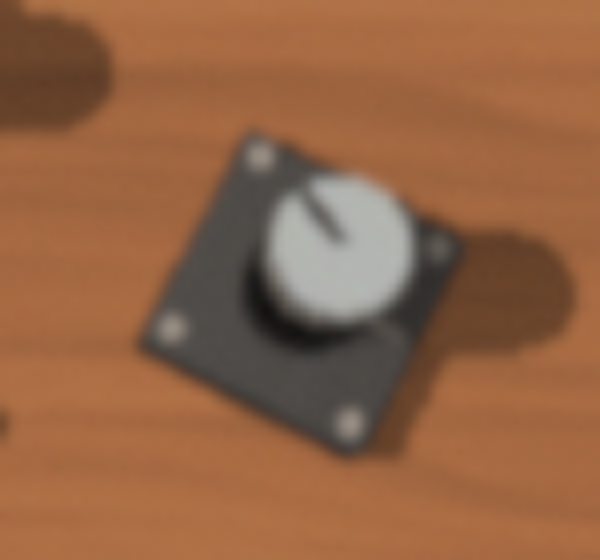

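View pics/c2.png

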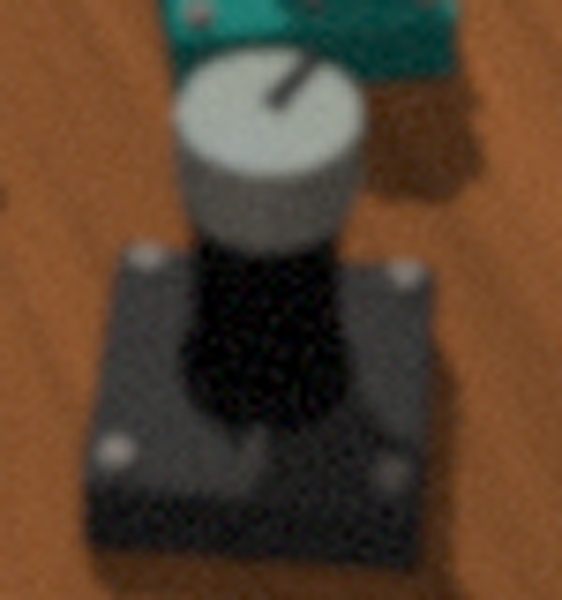

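Candidates (top image): black wide (cap 312,211), turquoise lookalikes (250,181) and (346,274), and the slim black one (194,183; top at only 107 mm). I choose the black one at (312,211). The crop shows a black foot and tube and a cap top at ~131 mm. The rib points up-left, and the index bar is at the lower right, about (319,222).

```bash
python3 - <<'E'
from h import *
T=load("top0.npz");S=load("side0.npz")
H=.1325
for n,d,(u0,v0) in(("top",T,(312,211)),("side",S,(260,235))):
    P=pts(d); c=P[v0,u0]
    m=(abs(P[...,2]-.131)<.006)&(np.hypot(P[...,0]-.483,P[...,1]+.165)<.05)
    print(n,m.sum(),"z",np.median(P[m][:,2]))
    g=cv2.cvtColor(d["pixels"],cv2.COLOR_RGB2GRAY)
    cs,_=cv2.findContours(m.astype(np.uint8),0,1); k=max(cs,key=cv2.contourArea)
    e=cv2.fitEllipse(cv2.convexHull(k)); print(e, ray(d,*e[0],H).round(4))
    # rib: dark px within mask
    q=[ray(d,u,v,H) for v,u in zip(*np.where(m))]; q=np.array(q); gv=g[m]
    cen=ray(d,*e[0],H); r=np.hypot(*(q-cen)[:,:2].T)
    k=(r<.022)&(gv<0.75*np.median(gv)); w=(np.median(gv)-gv[k])
    v=((q[k]-cen)[:,:2]*w[:,None]).sum(0)/w.sum(); print("rib",k.sum(),v,np.degrees(np.arctan2(v[1],v[0])))
# foot screws / top at z .03
for n,d,px in(("top",T,[(270+x/8,180+y/8) for x,y in((260,156),(172,328),(350,424),(438,248))]),("side",S,[(225+x/7.5,220+y/7.5) for x,y in((148,257),(115,450),(392,472),(405,275))])):
    q=np.array([ray(d,u,v,.03)[:2] for u,v in px]); print(n,"foot",q.mean(0).round(4)); 
    for i in range(4):
        e=q[(i+1)%4]-q[i]; print(np.linalg.norm(e).round(3),np.degrees(np.arctan2(e[1],e[0])).round(1))
b=ray(S,225+257/7.5,220+450/7.5,.036);print("bar",b)
b=ray(T,270+397/8,180+338/8,.036);print("bar",b)
print("cams",-S["R"].T@S["t"],-T["R"].T@T["t"])
E
```

```text
top 244 z 0.13140495315700126
((311.8424072265625, 211.0331268310547), (17.33069610595703, 17.708974838256836), 136.4532470703125) [ 0.4884 -0.1653  0.1325]
rib 10 [0.01153457 0.00520164] 24.273499359735613
side 386 z 0.13399149022274282
((260.7718811035156, 236.30914306640625), (20.236114501953125, 25.186309814453125), 89.44224548339844) [ 0.4907 -0.1699  0.1325]
rib 16 [0.0050387  0.00137589] 15.273078108404489
top foot [ 0.4901 -0.1686]
0.08 154.8
0.08 -116.1
0.08 -25.4
0.08 64.5
side foot [ 0.4942 -0.162 ]
0.08 -116.1
0.08 -26.0
0.08 64.2
0.08 154.3
bar [ 0.47719174 -0.19969171  0.036     ]
bar [ 0.47078471 -0.20465744  0.036     ]
cams [ 0.25321311 -0.76666213  0.70418945] [ 0.30233395 -0.01566466  1.1600591 ]
```

Call:
{"fn": "move_arm", "kwargs": {"targets": [34.3,0,-33.5,0,0,0,34.3,0,-33.5,0,0,0,34.3,0,-33.5,0,0,0,34.3,0,-33.5,0,0,0,34.3,0,-33.5,0,0,0], "hand": 1, "squeeze": 60}}

```text
time_s: 0.72
position: [0.3121, 0.2785, 0.2392]
tool_rot: [[0.914, -0.0, 0.405], [-0.405, -0.0, 0.914], [-0.0, -1.0, -0.0]]
ft_force: [1.5, 0.5, 0.7]
grip_width: 0.0854
```

Call:
{"fn": "move_arm", "kwargs": {"targets": [34.3,0,-33.5,0,0,0,34.3,0,-33.5,0,0,0,34.3,0,-33.5,0,0,0,34.3,0,-33.5,0,0,0,34.3,0,-33.5,0,0,0]}}

```text
time_s: 1.35
position: [0.4009, 0.0558, 0.2392]
tool_rot: [[0.914, -0.0, 0.406], [-0.406, 0.0, 0.914], [-0.0, -1.0, 0.0]]
ft_force: [-0.4, 0.7, -0.9]
grip_width: 0.0858
```

Call:
{"fn": "move_arm", "kwargs": {"targets": [34.3,0,-33.5,0,0,0,34.3,0,-33.5,0,0,0,34.3,0,-33.5,0,0,0,34.3,0,-33.5,0,0,0,34.3,0,-33.5,0,0,0]}}

```text
time_s: 1.98
position: [0.4898, -0.1669, 0.239]
tool_rot: [[0.914, -0.0, 0.406], [-0.406, 0.0, 0.914], [-0.001, -1.0, 0.0]]
ft_force: [-0.2, -0.1, 1.5]
grip_width: 0.086
```

Call:
{"fn": "move_arm", "kwargs": {"targets": [0,0,0,0,0.15,0,0,0,0,0,0.15,0,0,0,0,0,0.136,0,0,0,0,0,0,0,0,0,0,0,0,0]}}

```text
time_s: 2.6
position: [0.4894, -0.1653, 0.2392]
tool_rot: [[0.659, -0.0, 0.752], [-0.752, 0.0, 0.659], [-0.0, -1.0, -0.0]]
ft_force: [-0.2, 0.6, 0.1]
grip_width: 0.0854
```

Call:
{"fn": "move_arm", "kwargs": {"targets": [0,20,0,0,0,0,0,20,0,0,0,0,0,20,0,0,0,0,0,10,0,0,0,0,0,0,0,0,0,0]}}

```text
time_s: 3.22
position: [0.4894, -0.1653, 0.1691]
tool_rot: [[0.658, -0.001, 0.753], [-0.753, 0.0, 0.658], [-0.001, -1.0, -0.0]]
ft_force: [-0.1, -0.6, -0.3]
grip_width: 0.0853
```

```bash
python3 - <<'E'
from rig import env,get_image
from h import *
d=get_image("side"); np.savez("side1.npz",**d)
a=cv2.resize(d["pixels"][140:290,170:350],(720,600),interpolation=cv2.INTER_CUBIC)
cv2.imwrite("pics/s1.png",a[:,:,::-1])
s=env.observe();print(s["q"].round(1),s["position"],proj(d,s["position"]))
E
```

```text
[-31.8  22.2  86.2   0.   71.6 -72.9] [ 0.48969034 -0.16546092  0.16969155] [259.7614427  221.39597647]
```

View pics/s1.png

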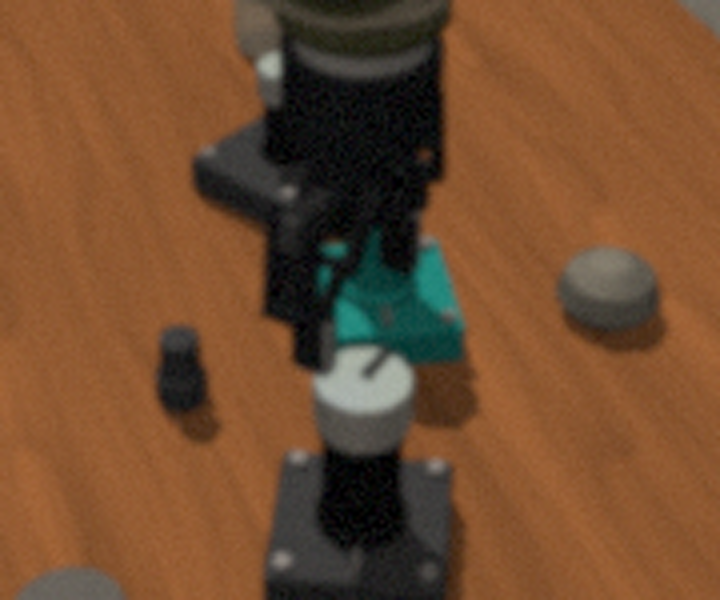

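The rib points up-right from the cap centre at crop (365,378). The gripper is centred above the cap and the jaws are clear of its rim. Descend.

Call:
{"fn": "move_arm", "kwargs": {"targets": [0,15,0,0,0,0,0,15,0,0,0,0,0,15,0,0,0,0,0,14,0,0,0,0,0,0,0,0,0,0]}}

```text
time_s: 3.9
position: [0.4893, -0.1653, 0.1099]
tool_rot: [[0.657, -0.001, 0.754], [-0.754, 0.001, 0.657], [-0.001, -1.0, -0.0]]
ft_force: [0.3, 0.1, 0.1]
grip_width: 0.0854
```

Call:
{"fn": "move_arm", "kwargs": {"targets": [0,0,0,0,0,0,0,0,0,0,0,0,0,0,0,0,0,0,0,0,0,0,0,0,0,0,0,0,0,0], "hand": -1, "squeeze": 40}}

```text
time_s: 4.53
position: [0.491, -0.1646, 0.1116]
tool_rot: [[0.657, 0.004, 0.754], [-0.754, 0.0, 0.657], [0.003, -1.0, 0.004]]
ft_force: [5.2, 6.2, 4.8]
grip_width: 0.0508
```

```bash
python3 - <<'E'
from rig import env,get_image
from h import *
d=get_image("side"); np.savez("side2.npz",**d)
a=cv2.resize(d["pixels"][170:290,190:334],(720,600),interpolation=cv2.INTER_CUBIC)
cv2.imwrite("pics/s2.png",a[:,:,::-1])
s=env.observe();print({k:np.round(v,3).tolist() for k,v in s.items()})
E
```

```text
{'time_s': 4.575, 'q': [-31.727, 26.222, 90.735, 0.176, 62.839, -72.896], 'qvel': [-0.091, 0.063, 0.06, -0.046, -0.06, 0.044], 'joint_efforts': [-4.393, -41.517, -16.411, -1.894, 0.243, 0.055], 'position': [0.491, -0.165, 0.112], 'tool_rot': [[0.657, 0.004, 0.754], [-0.754, 0.0, 0.657], [0.003, -1.0, 0.004]], 'ft_force': [4.825, 7.804, 4.93], 'wrist_torque': [1.17, -0.945, -0.024], 'grip_width': 0.051}
```

View pics/s2.png

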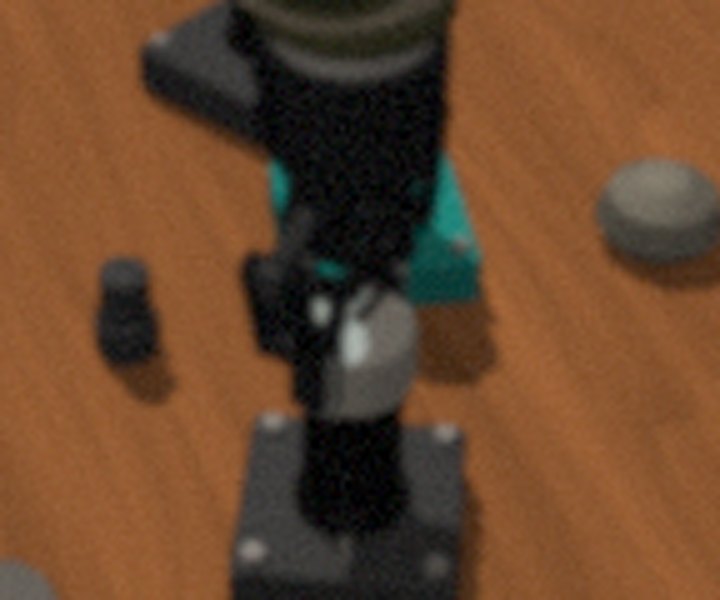

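The fingers hold the cap, which pulled the tool 1.8 mm along +z (tool). I'll re-centre and start turning clockwise (+ about tool y).

Call:
{"fn": "move_arm", "kwargs": {"targets": [0,-1.5,1.8,0,0,0,0,0,0,0,0,0,0,0.1,0,0,0.1,0,0,0.1,0,0,0.1,0,0,0.1,0,0,0.1,0], "squeeze": 60}}

```text
time_s: 5.2
position: [0.4916, -0.1641, 0.1117]
tool_rot: [[0.402, 0.002, 0.916], [-0.916, 0.0, 0.402], [0.001, -1.0, 0.002]]
ft_force: [5.2, 0.6, -1.5]
grip_width: 0.0502
```

```bash
cat > st.py <<'E'
from rig import env
import numpy as np
s=env.observe();R=s["tool_rot"];print(s["time_s"].round(2) if hasattr(s["time_s"],'round') else s["time_s"],"pos",s["position"].round(4),"yawz",np.degrees(np.arctan2(R[1,2],R[0,2])).round(2),"F",s["ft_force"].round(1),"Ftool",(R.T@s["ft_force"]).round(1),"M",s["wrist_torque"].round(3),"w",round(float(s["grip_width"]),4),"q6",s["q"][5].round(2),"tilt",R[2].round(3))
E
python3 st.py
```

```text
5.2 pos [ 0.4916 -0.1641  0.1117] yawz 23.7 F [ 5.2  0.6 -1.5] Ftool [1.6 1.5 5. ] M [ 0.282 -0.872  0.082] w 0.0502 q6 -55.33 tilt [ 0.001 -1.     0.002]
```

Call:
{"fn": "move_arm", "kwargs": {"targets": [0,0.1,0.9,0,0.12,0,0,0.1,0,0,0.12,0,0,0.1,0,0,0.12,0,0,0.1,0,0,0.12,0,0,0.1,0,0,0.12,0]}}

```text
time_s: 5.82
position: [0.493, -0.164, 0.1113]
tool_rot: [[-0.186, 0.003, 0.983], [-0.983, -0.0, -0.186], [-0.0, -1.0, 0.003]]
ft_force: [7.5, 0.8, -4.2]
grip_width: 0.0504
```

```bash
python3 st.py
```

```text
5.825 pos [ 0.493  -0.164   0.1113] yawz -10.73 F [ 7.5  0.8 -4.2] Ftool [-2.2  4.2  7.2] M [ 0.064 -1.287  0.135] w 0.0504 q6 -20.83 tilt [-0.    -1.     0.003]
```

Call:
{"fn": "move_arm", "kwargs": {"targets": [0,0.1,0,0,0.12,0,0,0.1,0,0,0.12,0,0,0.1,0,0,0.12,0,0,0.1,0,0,0.12,0,0,0.1,0,0,0.12,0]}}

```text
time_s: 6.45
position: [0.4941, -0.1646, 0.1108]
tool_rot: [[-0.708, 0.006, 0.706], [-0.706, -0.002, -0.708], [-0.003, -1.0, 0.006]]
ft_force: [13.8, -0.9, -7.3]
grip_width: 0.0502
```

```bash
python3 st.py
```

```text
6.45 pos [ 0.4941 -0.1646  0.1108] yawz -45.11 F [13.8 -0.9 -7.3] Ftool [-9.1  7.4 10.4] M [-0.349 -2.09   0.095] w 0.0502 q6 13.55 tilt [-0.003 -1.     0.006]
```

Call:
{"fn": "move_arm", "kwargs": {"targets": [-1,0.6,1,0,0,0,-1,0.6,1,0,0,0,0,0.1,0,0,0.1,0,0,0.1,0,0,0.1,0,0,0.1,0,0,0.1,0]}}

```text
time_s: 7.08
position: [0.4947, -0.1651, 0.11]
tool_rot: [[-0.885, 0.001, 0.466], [-0.466, -0.003, -0.885], [0.0, -1.0, 0.003]]
ft_force: [-1.1, -7.4, 5.9]
grip_width: 0.0503
```

```bash
python3 st.py
```

```text
7.075 pos [ 0.4947 -0.1651  0.11  ] yawz -62.22 F [-1.1 -7.4  5.9] Ftool [ 4.4 -5.9  6. ] M [-1.048  0.187  0.103] w 0.0503 q6 30.85 tilt [ 0.    -1.     0.003]
```

Call:
{"fn": "move_arm", "kwargs": {"targets": [0,0.1,0,0,0.07,0,0,0.1,0,0,0.07,0,0,0.1,0,0,0.07,0,0,0,0,0,0,0,0,0,0,0,0,0]}}

```text
time_s: 7.7
position: [0.4949, -0.1656, 0.1098]
tool_rot: [[-0.962, 0.002, 0.274], [-0.274, -0.004, -0.962], [-0.001, -1.0, 0.004]]
ft_force: [-1.6, -7.9, 5.1]
grip_width: 0.0507
```

```bash
python3 st.py
```

```text
7.7 pos [ 0.4949 -0.1656  0.1098] yawz -74.09 F [-1.6 -7.9  5.1] Ftool [ 3.6 -5.1  7.1] M [-1.293  0.146 -0.091] w 0.0507 q6 42.71 tilt [-0.001 -1.     0.004]
```

Call:
{"fn": "move_arm", "kwargs": {"targets": [0.4,-0.5,1.3,0,0.05,0,0,0.05,0,0,0.05,0,0,0.05,0,0,0.05,0,0,0.05,0,0,0.05,0,0,0.05,0,0,0.05,0]}}

```text
time_s: 8.32
position: [0.495, -0.1662, 0.1097]
tool_rot: [[-1.0, 0.002, 0.026], [-0.026, -0.002, -1.0], [-0.002, -1.0, 0.002]]
ft_force: [1.0, -4.7, 3.3]
grip_width: 0.0502
```

```bash
python3 st.py
```

```text
8.325 pos [ 0.495  -0.1662  0.1097] yawz -88.49 F [ 1.  -4.7  3.3] Ftool [-0.9 -3.3  4.7] M [-0.798 -0.234  0.106] w 0.0502 q6 56.98 tilt [-0.002 -1.     0.002]
```

Call:
{"fn": "move_arm", "kwargs": {"targets": [0,0.04,0,0,0.04,0,0,0.04,0,0,0.04,0,0,0,0,0,0,0,0,0,0,0,0,0,0,0,0,0,0,0]}}

```text
time_s: 8.95
position: [0.4949, -0.1663, 0.1096]
tool_rot: [[-0.999, 0.002, -0.052], [0.052, -0.002, -0.999], [-0.002, -1.0, 0.002]]
ft_force: [1.0, -4.6, 2.6]
grip_width: 0.0507
```

```bash
python3 st.py
```

```text
8.95 pos [ 0.4949 -0.1663  0.1096] yawz -93.0 F [ 1.  -4.6  2.6] Ftool [-1.2 -2.6  4.5] M [-0.916 -0.141 -0.04 ] w 0.0507 q6 61.49 tilt [-0.002 -1.     0.002]
```

Call:
{"fn": "move_arm", "kwargs": {"targets": [0,0.03,0.6,0,0.03,0,0,0.03,0,0,0.03,0,0,0.03,0,0,0.03,0,0,0.03,0,0,0.03,0,0,0.03,0,0,0.03,0]}}

```text
time_s: 9.57
position: [0.4949, -0.1667, 0.1094]
tool_rot: [[-0.979, 0.001, -0.203], [0.203, -0.002, -0.979], [-0.002, -1.0, 0.002]]
ft_force: [0.5, -7.1, 5.2]
grip_width: 0.0504
```

```bash
python3 st.py
```

```text
9.575 pos [ 0.4949 -0.1667  0.1094] yawz -101.69 F [ 0.5 -7.1  5.2] Ftool [-2.  -5.2  6.9] M [-1.063 -0.193  0.138] w 0.0504 q6 70.13 tilt [-0.002 -1.     0.002]
```

Call:
{"fn": "move_arm", "kwargs": {"targets": [0,-0.3,0.6,0,0.02,0,0,0.02,0,0,0.02,0,0,0.02,0,0,0.02,0,0,0.02,0,0,0.02,0,0,0.02,0,0,0.02,0]}}

```text
time_s: 10.2
position: [0.4948, -0.1669, 0.1094]
tool_rot: [[-0.954, 0.001, -0.299], [0.299, -0.001, -0.954], [-0.002, -1.0, 0.001]]
ft_force: [3.1, -4.7, 3.6]
grip_width: 0.0504
```

```bash
python3 st.py
```

```text
10.2 pos [ 0.4948 -0.1669  0.1094] yawz -107.39 F [ 3.1 -4.7  3.6] Ftool [-4.4 -3.6  3.6] M [-0.896 -0.435  0.048] w 0.0504 q6 75.78 tilt [-0.002 -1.     0.001]
```

Call:
{"fn": "move_arm", "kwargs": {"targets": [0,0.02,0,0,0.02,0,0,0.02,0,0,0.02,0,0,0.02,0,0,0.02,0,0,0.02,0,0,0.02,0,0,0.02,0,0,0.02,0]}}

```text
time_s: 10.82
position: [0.4947, -0.1671, 0.1092]
tool_rot: [[-0.92, 0.001, -0.393], [0.393, -0.002, -0.92], [-0.002, -1.0, 0.001]]
ft_force: [2.6, -5.9, 2.9]
grip_width: 0.0505
```

```bash
python3 st.py; python3 - <<'E'
from rig import env,get_image
from h import *
d=get_image("side"); np.savez("side3.npz",**d)
a=cv2.resize(d["pixels"][200:290,210:318],(720,600),interpolation=cv2.INTER_CUBIC)
cv2.imwrite("pics/s3.png",a[:,:,::-1])
E
```

```text
10.825 pos [ 0.4947 -0.1671  0.1092] yawz -113.13 F [ 2.6 -5.9  2.9] Ftool [-4.7 -2.9  4.4] M [-1.089 -0.298  0.106] w 0.0505 q6 81.51 tilt [-0.002 -1.     0.001]
```

View pics/s3.png

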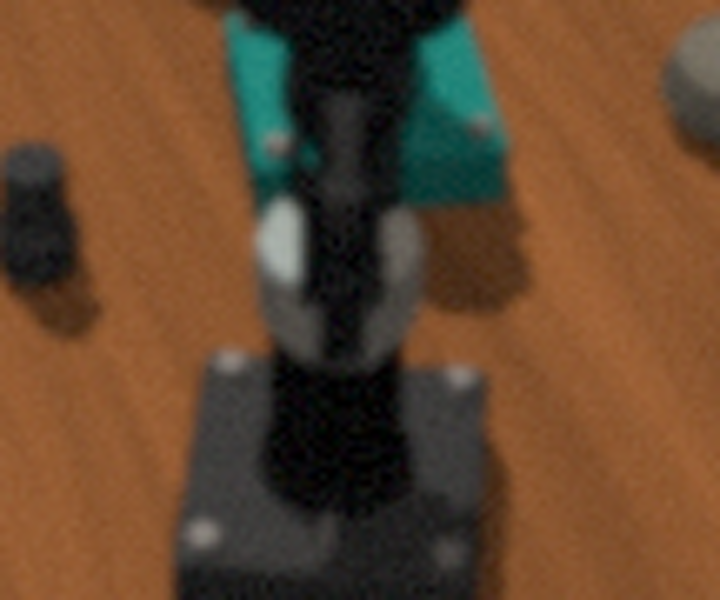

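Call:
{"fn": "move_arm", "kwargs": {"targets": [0,-0.2,0.5,0,0.02,0,0,0.02,0,0,0.02,0,0,0.02,0,0,0.02,0,0,0.02,0,0,0.02,0,0,0.02,0,0,0.02,0]}}

```text
time_s: 11.5
position: [0.4946, -0.1673, 0.1093]
tool_rot: [[-0.878, 0.001, -0.479], [0.479, -0.002, -0.878], [-0.002, -1.0, 0.002]]
ft_force: [3.1, -4.8, 2.6]
grip_width: 0.0502
```

```bash
python3 st.py
```

```text
11.5 pos [ 0.4946 -0.1673  0.1093] yawz -118.6 F [ 3.1 -4.8  2.6] Ftool [-5.  -2.6  2.7] M [-0.86  -0.526  2.21 ] w 0.0502 q6 87.0 tilt [-0.002 -1.     0.002]
```

Moment jumped to 2.2 N m: bottomed out. I'll unwind in tiny steps to find where the contact torque vanishes.

Call:
{"fn": "move_arm", "kwargs": {"targets": [0,0,0,0,0,0,0,0,0,0,0,0,0,0,0,0,0,0,0,0,0,0,0,0,0,0,0,0,0,0]}}

```text
time_s: 12.12
position: [0.4946, -0.1674, 0.1093]
tool_rot: [[-0.878, 0.001, -0.478], [0.478, -0.002, -0.878], [-0.002, -1.0, 0.002]]
ft_force: [3.5, -5.4, 1.3]
grip_width: 0.0504
```

```bash
python3 st.py;  python3 - <<'E'
from h import *
S=load("side1.npz");T=load("top0.npz")
f=lambda u,v:ray(S,170+u/4,140+v/4,.1345)
a,b=f(365,376),f(390,349);e=(b-a)[:2];print(np.degrees(np.arctan2(e[1],e[0])),np.linalg.norm(e))
f=lambda u,v:ray(T,270+u/8,180+v/8,.1345)
for p,q in(((340,240),(306,187)),((343,240),(303,183))):
    e=(f(*q)-f(*p))[:2];print(np.degrees(np.arctan2(e[1],e[0])),np.linalg.norm(e))
E
```

```text
12.125 pos [ 0.4946 -0.1674  0.1093] yawz -118.55 F [ 3.5 -5.4  1.3] Ftool [-5.6 -1.2  3. ] M [-0.876 -0.548  2.092] w 0.0504 q6 86.95 tilt [-0.002 -1.     0.002]
37.6361665219036 0.025727354451405147
33.62721298402929 0.023024953471851486
36.057332500548235 0.025439466824210766
```

Call:
{"fn": "move_arm", "kwargs": {"targets": [0,0,0,0,-0.006,0,0,0,0,0,0,0,0,0,0,0,0,0,0,0,0,0,0,0,0,0,0,0,0,0]}}

```text
time_s: 12.75
position: [0.4946, -0.1673, 0.1093]
tool_rot: [[-0.881, 0.001, -0.473], [0.473, -0.002, -0.881], [-0.002, -1.0, 0.002]]
ft_force: [4.3, -5.7, 1.2]
grip_width: 0.05
```

```bash
python3 st.py
```

```text
12.75 pos [ 0.4946 -0.1673  0.1093] yawz -118.22 F [ 4.3 -5.7  1.2] Ftool [-6.4 -1.1  3. ] M [-0.85  -0.489  2.014] w 0.05 q6 86.62 tilt [-0.002 -1.     0.002]
```

Call:
{"fn": "move_arm", "kwargs": {"targets": [0,0,0,0,-0.01,0,0,0,0,0,0,0,0,0,0,0,0,0,0,0,0,0,0,0,0,0,0,0,0,0]}}

```text
time_s: 13.38
position: [0.4946, -0.1673, 0.1093]
tool_rot: [[-0.886, 0.001, -0.465], [0.465, -0.002, -0.886], [-0.002, -1.0, 0.002]]
ft_force: [4.2, -4.3, 1.4]
grip_width: 0.0502
```

```bash
python3 st.py
```

```text
13.375 pos [ 0.4946 -0.1673  0.1093] yawz -117.68 F [ 4.2 -4.3  1.4] Ftool [-5.7 -1.4  1.9] M [-0.815 -0.537  1.795] w 0.0502 q6 86.07 tilt [-0.002 -1.     0.002]
```

Call:
{"fn": "move_arm", "kwargs": {"targets": [0,0,0,0,-0.01,0,0,0,0,0,0,0,0,0,0,0,0,0,0,0,0,0,0,0,0,0,0,0,0,0]}}

```text
time_s: 14.0
position: [0.4946, -0.1673, 0.1093]
tool_rot: [[-0.89, 0.001, -0.456], [0.456, -0.002, -0.89], [-0.002, -1.0, 0.001]]
ft_force: [3.1, -5.5, 2.2]
grip_width: 0.0504
```

```bash
python3 st.py
```

```text
14.0 pos [ 0.4946 -0.1673  0.1093] yawz -117.13 F [ 3.1 -5.5  2.2] Ftool [-5.3 -2.2  3.4] M [-0.836 -0.546  1.556] w 0.0504 q6 85.51 tilt [-0.002 -1.     0.001]
```

Call:
{"fn": "move_arm", "kwargs": {"targets": [0,0,0,0,-0.01,0,0,0,0,0,0,0,0,0,0,0,0,0,0,0,0,0,0,0,0,0,0,0,0,0]}}

```text
time_s: 14.62
position: [0.4947, -0.1673, 0.1093]
tool_rot: [[-0.894, 0.001, -0.448], [0.448, -0.002, -0.894], [-0.002, -1.0, 0.001]]
ft_force: [3.9, -4.5, 2.2]
grip_width: 0.0504
```

```bash
python3 st.py
```

```text
14.625 pos [ 0.4947 -0.1673  0.1093] yawz -116.59 F [ 3.9 -4.5  2.2] Ftool [-5.5 -2.1  2.3] M [-0.825 -0.576  1.348] w 0.0504 q6 84.96 tilt [-0.002 -1.     0.001]
```

Call:
{"fn": "move_arm", "kwargs": {"targets": [0,0,0,0,-0.02,0,0,0,0,0,0,0,0,0,0,0,0,0,0,0,0,0,0,0,0,0,0,0,0,0]}}

```text
time_s: 15.25
position: [0.4947, -0.1673, 0.1093]
tool_rot: [[-0.903, 0.001, -0.43], [0.43, -0.002, -0.903], [-0.002, -1.0, 0.001]]
ft_force: [4.8, -4.6, 2.3]
grip_width: 0.0507
```

```bash
python3 st.py
```

```text
15.25 pos [ 0.4947 -0.1673  0.1093] yawz -115.49 F [ 4.8 -4.6  2.3] Ftool [-6.3 -2.3  2.1] M [-0.733 -0.518  0.953] w 0.0507 q6 83.85 tilt [-0.002 -1.     0.001]
```

Call:
{"fn": "move_arm", "kwargs": {"targets": [0,0,0,0,-0.02,0,0,0,0,0,0,0,0,0,0,0,0,0,0,0,0,0,0,0,0,0,0,0,0,0]}}

```text
time_s: 15.88
position: [0.4947, -0.1672, 0.1093]
tool_rot: [[-0.911, 0.001, -0.413], [0.413, -0.001, -0.911], [-0.002, -1.0, 0.001]]
ft_force: [4.5, -4.5, 1.8]
grip_width: 0.0506
```

```bash
python3 st.py
```

```text
15.875 pos [ 0.4947 -0.1672  0.1093] yawz -114.4 F [ 4.5 -4.5  1.8] Ftool [-6.  -1.8  2.3] M [-0.722 -0.604  0.586] w 0.0506 q6 82.74 tilt [-0.002 -1.     0.001]
```

Call:
{"fn": "move_arm", "kwargs": {"targets": [0,0,0,0,-0.015,0,0,0,0,0,0,0,0,0,0,0,0,0,0,0,0,0,0,0,0,0,0,0,0,0]}}

```text
time_s: 16.5
position: [0.4947, -0.1672, 0.1093]
tool_rot: [[-0.916, 0.002, -0.4], [0.4, -0.001, -0.916], [-0.002, -1.0, 0.0]]
ft_force: [4.7, -4.0, 2.8]
grip_width: 0.0504
```

```bash
python3 st.py
```

```text
16.5 pos [ 0.4947 -0.1672  0.1093] yawz -113.59 F [ 4.7 -4.   2.8] Ftool [-5.9 -2.8  1.7] M [-0.752 -0.513  0.263] w 0.0504 q6 81.92 tilt [-0.002 -1.     0.   ]
```

Contact torque vanishes at jaw yaw ≈ -112.9°. The target is therefore ≈ -22.8°, with the lift following the thread.

Call:
{"fn": "move_arm", "kwargs": {"targets": [-0.8,-0.1,0.4,0,-0.08,0,0,-0.1,0,0,-0.08,0,0,-0.1,0,0,-0.08,0,0,-0.1,0,0,-0.08,0,0,-0.1,0,0,-0.08,0]}}

```text
time_s: 17.12
position: [0.4949, -0.1664, 0.1096]
tool_rot: [[-1.0, 0.001, -0.01], [0.01, 0.002, -1.0], [-0.001, -1.0, -0.002]]
ft_force: [3.3, 4.1, 3.5]
grip_width: 0.0507
```

```bash
python3 st.py
```

```text
17.125 pos [ 0.4949 -0.1664  0.1096] yawz -90.55 F [3.3 4.1 3.5] Ftool [-3.3 -3.5 -4.2] M [ 0.485 -0.603 -0.094] w 0.0507 q6 58.85 tilt [-0.001 -1.    -0.002]
```

Call:
{"fn": "move_arm", "kwargs": {"targets": [0,-0.1,0,0,-0.08,0,0,-0.1,0,0,-0.08,0,0,-0.1,0,0,-0.08,0,0,-0.1,0,0,-0.08,0,0,-0.1,0,0,-0.08,0]}}

```text
time_s: 17.75
position: [0.4947, -0.1655, 0.11]
tool_rot: [[-0.925, -0.0, 0.381], [-0.381, 0.004, -0.925], [-0.001, -1.0, -0.004]]
ft_force: [3.7, 8.2, 4.3]
grip_width: 0.0505
```

```bash
python3 st.py
```

```text
17.75 pos [ 0.4947 -0.1655  0.11  ] yawz -67.63 F [3.7 8.2 4.3] Ftool [-6.6 -4.3 -6.1] M [ 1.137 -0.621 -0.079] w 0.0505 q6 35.93 tilt [-0.001 -1.    -0.004]
```

Call:
{"fn": "move_arm", "kwargs": {"targets": [-0.6,-0.4,-0.7,0,-0.08,0,-0.6,-0.3,-0.7,0,-0.08,0,0,-0.1,0,0,-0.08,0,0,-0.1,0,0,-0.08,0,0,-0.1,0,0,-0.08,0]}}

```text
time_s: 18.38
position: [0.4943, -0.1646, 0.1105]
tool_rot: [[-0.703, -0.003, 0.711], [-0.711, 0.003, -0.703], [0.0, -1.0, -0.004]]
ft_force: [-0.2, 1.9, 0.2]
grip_width: 0.0505
```

```bash
python3 st.py
```

```text
18.375 pos [ 0.4943 -0.1646  0.1105] yawz -44.71 F [-0.2  1.9  0.2] Ftool [-1.2 -0.1 -1.5] M [ 0.092  0.045 -0.067] w 0.0505 q6 13.21 tilt [ 0.    -1.    -0.004]
```

Call:
{"fn": "move_arm", "kwargs": {"targets": [0,-0.1,0,0,-0.08,0,0,-0.1,0,0,-0.08,0,0,-0.1,0,0,-0.08,0,0,-0.1,0,0,-0.06,0,0,0,0,0,0,0]}}

```text
time_s: 19.0
position: [0.4938, -0.1643, 0.1107]
tool_rot: [[-0.464, -0.004, 0.886], [-0.886, 0.003, -0.464], [-0.001, -1.0, -0.005]]
ft_force: [-4.0, 4.4, 2.0]
grip_width: 0.0505
```

```bash
python3 st.py
```

```text
19.0 pos [ 0.4938 -0.1643  0.1107] yawz -27.66 F [-4.   4.4  2. ] Ftool [-2.  -2.  -5.5] M [0.569 0.523 0.066] w 0.0505 q6 -3.83 tilt [-0.001 -1.    -0.005]
```

Call:
{"fn": "move_arm", "kwargs": {"targets": [-0.3,-0.1,-0.8,0,-0.04,0,0,-0.1,0,0,-0.03,0,0,0,0,0,-0.016,0,0,0,0,0,0,0,0,0,0,0,0,0]}}

```text
time_s: 19.62
position: [0.4936, -0.1642, 0.111]
tool_rot: [[-0.386, -0.003, 0.922], [-0.922, 0.002, -0.386], [-0.001, -1.0, -0.004]]
ft_force: [-3.6, 3.7, -1.9]
grip_width: 0.0505
```

```bash
python3 st.py; python3 - <<'E'
from rig import env,get_image
from h import *
for n,b in(("side",(205,275,219,303)),("top",(180,250,270,354))):
    d=get_image(n); np.savez(n+"4.npz",**d)
    a=cv2.resize(d["pixels"][b[0]:b[1],b[2]:b[3]],(720,600),interpolation=cv2.INTER_CUBIC)
    cv2.imwrite(f"pics/{n}4.png",np.clip(a[:,:,::-1]*1.3,0,255))
E
```

```text
19.625 pos [ 0.4936 -0.1642  0.111 ] yawz -22.72 F [-3.6  3.7 -1.9] Ftool [-2.   2.  -4.7] M [ 0.501  0.564 -0.022] w 0.0505 q6 -8.75 tilt [-0.001 -1.    -0.004][ WARN:0@1.128] global loadsave.cpp:1063 imwrite_ Unsupported depth image for selected encoder is fallbacked to CV_8U.
```

View pics/side4.png

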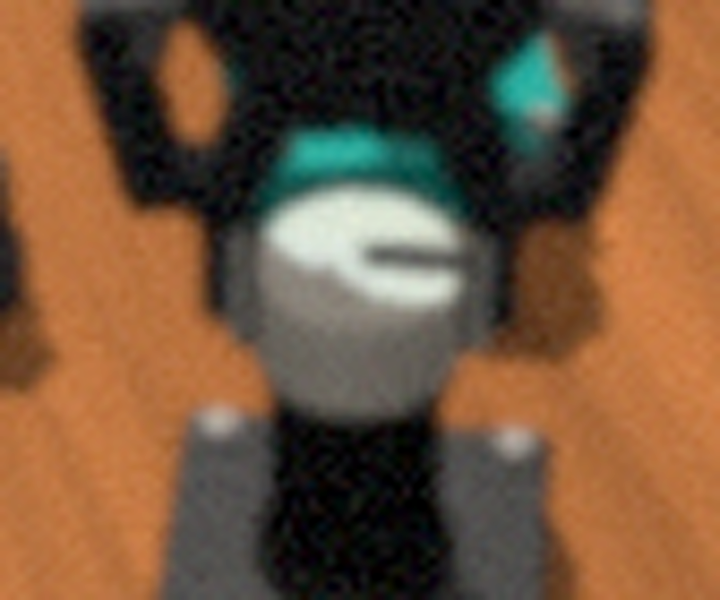

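```bash
python3 - <<'E'
from h import *
S=load("side4.npz")
f=lambda u,v:ray(S,219+u/8.571,205+v/8.571,.1345)
for p,q in(((370,250),(465,258)),((370,252),(462,256)),((370,248),(465,260))):
    e=(f(*q)-f(*p))[:2];print(np.degrees(np.arctan2(e[1],e[0])),np.linalg.norm(e))
# edges of foot front screws for reference
g=lambda u,v:ray(S,219+u/8.571,205+v/8.571,.03)
e=(g(515,440)-g(217,422))[:2];print(np.degrees(np.arctan2(e[1],e[0])),np.linalg.norm(e))
E
python3 st.py
```

```text
-27.216640601259535 0.023272006874465595
-23.722597165526537 0.02244970420135896
-30.786219458485544 0.023455828119051093
-24.887511208222797 0.08119771926777443
19.725 pos [ 0.4936 -0.1641  0.111 ] yawz -22.72 F [-4.4  4.5 -1.4] Ftool [-2.4  1.4 -5.7] M [0.513 0.545 0.001] w 0.0504 q6 -8.75 tilt [-0.001 -1.    -0.004]
```

The picture shows the rib from (370,250) to (465,258), at about -27 ± 3°. A quarter turn from the foot's index bar would be about -25.5°, and the fingers hold the cap on both sides. One still pause, then hand in.

Call:
{"fn": "move_arm", "kwargs": {"targets": [0,0,0,0,0,0,0,0,0,0,0,0,0,0,0,0,0,0,0,0,0,0,0,0,0,0,0,0,0,0]}}

```text
time_s: 20.35
position: [0.4936, -0.1642, 0.111]
tool_rot: [[-0.386, -0.003, 0.922], [-0.922, 0.002, -0.386], [-0.001, -1.0, -0.004]]
ft_force: [-4.6, 4.1, -1.6]
grip_width: 0.0503
```

```bash
python3 st.py; python3 -c "
from rig import env
print(env.close_job())"
```

```text
20.35 pos [ 0.4936 -0.1642  0.111 ] yawz -22.72 F [-4.6  4.1 -1.6] Ftool [-2.   1.6 -5.8] M [0.458 0.609 0.001] w 0.0503 q6 -8.75 tilt [-0.001 -1.    -0.004]
the job is handed in; nothing more can be done
None
```

I screwed the black wide canister's cap down clockwise to its hard stop, about 154° after gripping it. I then backed it off about 90° and handed the job in at 20.4 s, with the cap still gripped at 60 N and not moving.

**Bottoming out:** the moment rose to 2.2 N m against the stop. Unwinding in small steps put the stop at jaw yaw about -112.9°, extrapolated from the last torque readings.

**Quarter turn:** the final jaw yaw was -22.7°, which is 90.2° from the stop. The tool rose 1.7 mm, against 1.5 mm expected from the thread. In the side picture the rib reads -27 ± 3°, against about -25.5° expected from the foot's index bar. That agrees within what the picture can resolve.

**Forces and the rest of the bench:** side forces during the turn peaked at about 14 N in the readings and were about 6 N at the end. I planned no contact with the slim canister, the turquoise ones or anything else. I did not compare the whole bench before and after.

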